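# Stand slumped lacquer panels back in the drying rack

### The job

Three lacquer panels are drying in the rack, but the boat panel and the grove panel have slumped forward so that their wet paintings lie on the dowels. With a fingertip on the bare black band above each picture, gently push these two over so that each leans back on the dowels behind it, still in its own groove; do not touch the paintings, and do not pinch, lift or carry the panels. Leave the third panel (the figures), the bowl, the tin and the bottle where they are.

Things in the scene. Friction and masses are not known exactly. Their poses are not given: they have to be found in the camera images.
- rack: wooden drying rack, fixed on the table, 340 mm long along its y; origin: its centre at table height. Two rails (22 wide, 20 mm high) run along y at x = -60 and +60 mm, with five grooves each. A panel stands across the rails in the two end grooves and in the middle one, in any order, an empty groove between. The paintings look to the rack's -y: forward is -y, back is +y
- groove (a point): middle groove, centre, on its floor, 12 mm above the table. Grooves are 12 mm wide and 8 mm deep, at y = -110, -55, 0, +55, +110 mm of the rack
- dowel (a point): top of one dowel, 110 mm above the table. Upright round dowels of 10 mm diameter stand on both rails either side of every groove, at y = -137.5, -82.5, -27.5, +27.5, +82.5, +137.5 mm of the rack
- panel_boat: black lacquer panel with a red boat painted on it, 180 mm wide (its x), 8 thick (y), 160 high (z), 0.13 to 0.25 kg, loose in a groove. Origin: centre of its bottom edge; +y points out of its plain back. Starts slumped forward about 10 degrees; with its top pushed some 30 mm towards the rack's +y it passes upright, then drops back by itself to lean 11 degrees on the dowels behind
- panel_grove: the same kind of panel, same sizes, axes and start lean; painting of green and teal trees
- panel_figures: the same kind of panel; painting of three standing figures (teal, white, blue). It already leans back about 11 degrees as it should: leave it alone
- top_boat (a point): middle of the upper edge of the boat panel
- top_grove (a point): middle of the upper edge of the grove panel
- top_figures (a point): middle of the upper edge of the figures panel
- picture_boat: the wet cream painting on the boat panel, 160 mm wide, from 25 to 125 mm above the panel's bottom edge, 1.6 mm proud of the front face; the top 35 mm of the panel is bare black lacquer that may be touched. Origin and axes: those of the panel
- picture_grove: the wet painting on the grove panel, placed the same way
- picture_figures: the wet painting on the figures panel, placed the same way
- bowl: white bowl, 116 mm across, 50 mm high, loose, on the table beside the rack (its -x side); origin: centre of its underside
- tin: yellow tin, 66 mm diameter, 85 mm high, loose, on the table beside the rack (its -x side); origin: centre of its underside
- bottle: small white bottle with a red cap, 42 mm diameter, 100 mm high, loose, beyond the rack's +y end; origin: centre of its underside

How it is judged:
By the outcome, as a careful person would: the job done as asked, in the order asked, and still so for the second after the job is handed in, with the robot touching nothing.
It also fails if it takes over 45 s, if anything falls off the work surface, if the arm or the gripper's body presses on something with over 40 N, if the wrist force passes 120 N, or if a joint passes its speed limit or range.

### The arm

A 7-joint arm with a two-finger parallel gripper is mounted at the origin on the work surface. World frame = base frame: x ahead of the robot, y to its left, z up, the work surface at z = 0. Lengths are in m, angles in rad, forces in N, time in s.
With the tool pointing down it reaches from about 0.425 to 0.95 m from the base axis. Payload 4.7 kg.
Tool frame: the origin (TCP) lies at the centre of the arm's flange, where the gripper is bolted on; the fingertips stand 173 mm ahead of it and the grasp point (between the pads) lies 155 mm ahead of it (tip_reach is the distance from the TCP to the fingertips, in m); z points along the fingers, y is the line along which they close (so a half turn about z gives the same grasp; the last joint's range is limited). The gripper opens to 85 mm and grips with 20 to 120 N. Pads are 22 mm wide; open, the fingers measure 114 mm over their backs; the gripper's body (76 mm by 85 mm) begins 54 mm behind the grasp point. The pads swing forward as they close: fully open they stand 13 mm farther back than shut.
Start: joints at [1.23, 0.469, -0.049, 1.532, 0.024, 1.141, -0.082], TCP at [0.207, -0.642, 0.405] pointing down, gripper open.
Joint ranges: [-2.59, 2.59], [-0.33, 1.99], [-1.39, 1.29], [0.1, 2.45], [-1.04, 4.18], [0.21, 1.99], [-2.66, 2.66]. Speed limits (rad/s): [2.57, 2.57, 3.14, 3.14, 3.14, 3.14, 3.14].

### API

Orientations are given as a unit quaternion [w, x, y, z].
In Python, from workcell import state, read_camera, camera_info, finish_job, tip_reach gives the robot as it stands.
- The arm moves only by the shell command python3 -m jog 'ROWS' [FORCE]. ROWS is JSON, a list of rows, each a list of 7 numbers: the shift along the tool's x, y, z in mm, then the turn, a rotation vector about the tool's x, y, z in degrees, then the opening, from -1 (shut) to 1 (fully open). A call has 1 to 5 rows; each row is the pose to reach, as a shift and turn from the pose commanded when the call began, along the tool's axes at that moment; what a row does not reach only later rows make up. A row lasts 1/10 s, in which the tool goes at most 50 mm and 8.59 degrees, less where a joint would pass 70% of its speed; a pose out of reach is approached as far as the arm can. A call with a gripper value outside its range is refused whole. The fingers move at their own pace and stop on an object; FORCE is the grip in N (left out, the last holds). Time passes only in rows, so rows that repeat a pose let the fingers close. It gives the time, the measured TCP pose, the force, the opening and the grip force at its end, in the units of the state.
- state(): the state, without advancing time (a new reading comes with each control period).
- read_camera(name): name is "side" or "top"; returns the picture (400x640x3 uint8, red, green, blue); there is no depth.
- camera_info(name): a dict with "fov_y" (degrees; the focal length in pixels is half the picture's height over the tangent of half this angle, whatever the lens; pixels are square), "cx", "cy" (the principal point, pixels), "D" ([k1, k2, p1, p2, k3] as OpenCV has them; the pictures are not rectified), "world_from_camera" (4x4, takes a point from camera to world coordinates). Camera axes: x right, y down, z forward; pixel columns grow to the right and rows downward; lengths in m; the calibration is good to about 2 mm. A picture is of the moment at which its call begins. camera_info takes no time and is no camera call.
- finish_job(): hands the job in; it is judged then, once.
The state is a dict: "t": time; "joint_pos": joint angles; "dq": joint speeds; "joint_efforts": joint torques, N m; "position": TCP position; "orientation": TCP orientation; "contact_force": force on the tool from outside, world axes, zero at the start; "torque": the same for the moment, N m; "gripper_width": finger opening in m; "grip_force": force on a finger pad.
Only numpy, scipy, OpenCV 4.12 (cv2) and the standard library are available. Lean on these libraries where they do the work, as an engineer would, in place of code of your own. Each camera call takes 0.05 s, during which the arm holds its last target. There are 200 camera calls.

## Working session

There is one attempt and no reset: what is moved stays moved. The work goes in short steps, Python scripts to look and compute and a shell command to move; the robot and the scene stay as the last step left them, time stands still between calls to the robot, and variables do not carry over. Pictures are saved under pics/ and viewed, at most 10 in all, crops included, and the job is handed in when it is done.

```bash
mkdir -p pics; ls; python3 - <<'E'
from workcell import *
import cv2
s=state();print({k:s[k] for k in('t','position','orientation','gripper_width')},tip_reach)
for n in('side','top'):
    print(camera_info(n)); cv2.imwrite(f'pics/{n}0.png',read_camera(n)[:,:,::-1])
E
```

```text
pics
{'t': 0.0, 'position': array([ 0.20698912, -0.64221961,  0.40364226]), 'orientation': array([-9.73181444e-04,  9.87874407e-01,  1.55251957e-01, -1.98386050e-04]), 'gripper_width': 0.08510542215971575} 0.1734
{'fov_y': 52.56590363232948, 'cx': 316.7355913356288, 'cy': 203.71557091799164, 'D': array([-0.10318557,  0.        ,  0.        ,  0.        ,  0.        ]), 'world_from_camera': array([[-0.90471422, -0.29359518,  0.30869736,  0.31597934],
       [-0.42574357,  0.64914129, -0.63036338,  0.52619104],
       [-0.01531655, -0.70172463, -0.71228361,  0.71179517],
       [ 0.        ,  0.        ,  0.        ,  1.        ]])}
{'fov_y': 54.789036903839715, 'cx': 318.690215235203, 'cy': 201.432162674834, 'D': array([-0.07845911,  0.        ,  0.        ,  0.        ,  0.        ]), 'world_from_camera': array([[-0.02420378, -0.98513249,  0.1700828 ,  0.42439454],
       [-0.99968851,  0.02281443, -0.01011865, -0.00580133],
       [ 0.00608787, -0.17027473, -0.98537782,  0.91804984],
       [ 0.        ,  0.        ,  0.        ,  1.        ]])}
```

View pics/top0.png

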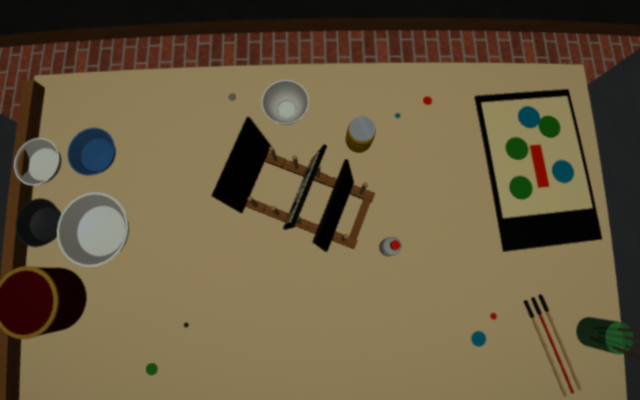

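View pics/side0.png

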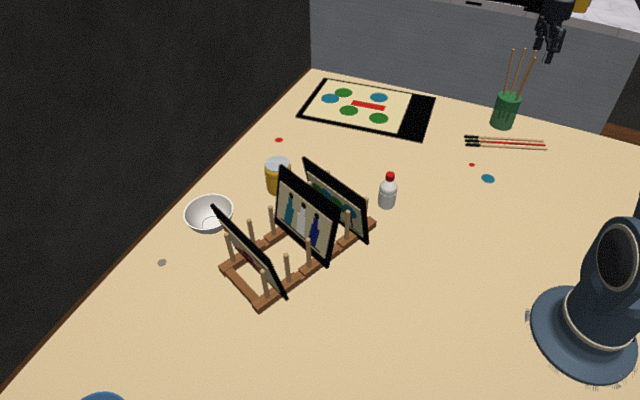

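The rack's +y end is at the lower right of the top view, by the bottle at (390,246). In the side view, boat is in the −y end groove, figures in the middle and grove in the +y end groove. I'll enlarge both views to get pixel positions.

```bash
python3 - <<'E'
import cv2
a=cv2.imread('pics/top0.png')[105:255,200:400];cv2.imwrite('pics/topc.png',cv2.convertScaleAbs(cv2.resize(a,None,fx=4,fy=4,interpolation=2),alpha=1.6,beta=15))
a=cv2.imread('pics/side0.png')[150:315,195:395];cv2.imwrite('pics/sidec.png',cv2.resize(a,None,fx=3.6,fy=3.6,interpolation=2))
E
```

```text
(no output)
```

View pics/topc.png

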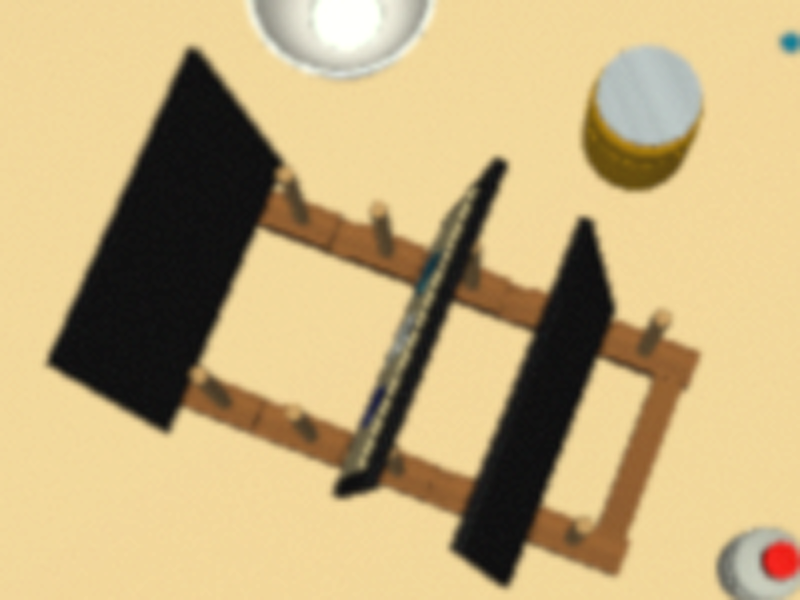

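View pics/sidec.png

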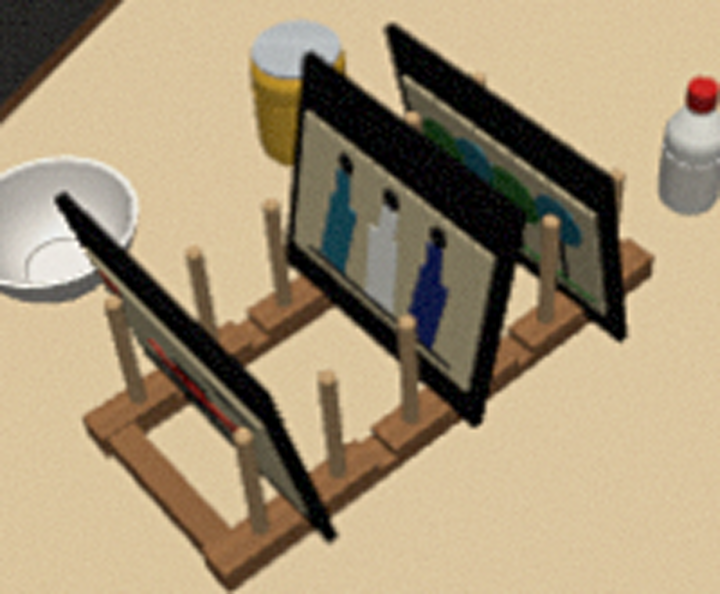

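Pixels are read from the crops: 7 dowel tops in the top view and 10 in the side view, plus the panels' upper corners. Next I'll fit the rack pose and triangulate the panel tops.

```bash
cat >h.py <<'E'
import numpy as np,cv2
from workcell import *
def proj(n,P):
    c=camera_info(n);f=200/np.tan(np.radians(c['fov_y']/2));T=np.linalg.inv(c['world_from_camera'])
    K=np.array([[f,0,c['cx']],[0,f,c['cy']],[0,0,1]])
    return cv2.projectPoints(np.atleast_2d(P).astype(float),cv2.Rodrigues(T[:3,:3])[0],T[:3,3],K,c['D'])[0][:,0]
t=lambda p:np.array(p)/4+[200,105]
s=lambda p:np.array(p)/3.6+[195,150]
E
cat >fit.py <<'E'
from h import *
from scipy.optimize import least_squares
T={(-60,-82.5):(286,173),(-60,-27.5):(379,209),(-60,27.5):(472,250),(-60,137.5):(661,318),(60,-82.5):(203,374),(60,-27.5):(294,411),(60,137.5):(583,525)}
S={(-60,-137.5):(115,302),(-60,-82.5):(195,252),(-60,-27.5):(273,206),(-60,82.5):(414,118),(-60,137.5):(480,78),(60,-137.5):(244,436),(60,-82.5):(328,377),(60,-27.5):(406,320),(60,82.5):(550,218),(60,137.5):(619,174)}
def W(q,P):
    P=np.atleast_2d(P)/1000;c,sn=np.cos(q[2]),np.sin(q[2])
    return np.c_[q[0]+c*P[:,0]-sn*P[:,1],q[1]+sn*P[:,0]+c*P[:,1],P[:,2]]
f=lambda q:np.r_[tuple((proj(n,W(q[:3],[(*k,110) for k in D]))-g(list(D.values()))).ravel() for n,D,g in(('top',T,t),('side',S,s)))]
r=least_squares(f,[.55,.05,3.5]);q=r.x
print(q,np.degrees(q[2]),'\n',f(q).reshape(-1,2).round(1).tolist())
# panels: params lean(back +), xoff, yoff, yaw; corners
def PW(p,y0,pts):
    c,sn=np.cos(p[0]),np.sin(p[0]);cy,sy=np.cos(p[3]),np.sin(p[3]);o=[]
    for x,y,z in pts:
        yy=y*c+z*sn;zz=-y*sn+z*c+12+4*abs(sn); o.append((p[1]+cy*x-sy*yy,y0+p[2]+sy*x+cy*yy,zz))
    return W(q,o)
obs={'boat':(-110,-.17,[('top',(-90,-4,160),(192,47)),('top',(90,-4,160),(47,362)),('top',(-90,4,0),(280,162)),('top',(90,4,0),(168,432)),('side',(90,4,0),(333,538)),('side',(-90,-4,160),(60,202))]),
'grove':(110,-.17,[('top',(-90,-4,160),(581,217)),('top',(90,-4,160),(451,548)),('top',(-90,4,0),(613,307)),('top',(90,4,0),(508,586)),('side',(-90,-4,160),(388,32)),('side',(90,-4,160),(607,184)),('side',(90,-4,0),(614,338))]),
'figures':(0,.19,[('top',(-90,4,160),(507,163)),('side',(-90,-4,160),(306,60)),('side',(90,-4,160),(510,253)),('side',(90,-4,0),(475,424)),('top',(90,-4,160),(337,488))])}
for n,(y0,l,o) in obs.items():
    g=lambda p:np.r_[tuple(((proj(c,PW(p,y0,[P]))-(t if c=='top' else s)(m)).ravel()) for c,P,m in o)+((p[3]*30,p[2]*.3),)]
    r=least_squares(g,[l,0,0,0],x_scale=[.1,1,1,.1])
    print(n,np.degrees(r.x[0]),r.x[1:3],np.degrees(r.x[3]),g(r.x).round(1),'topmid',PW(r.x,y0,[(0,0,160)]),'band front z150',PW(r.x,y0,[(0,-4,145)]))
E
python3 fit.py
```

```text
[0.59597347 0.03610472 2.7443163 ] 157.23774137452747 
 [[-1.4, 0.3], [-1.3, 0.2], [-0.9, -1.1], [-0.4, 0.2], [-2.3, 0.5], [-1.3, 0.6], [-0.7, 0.5], [-0.5, -1.0], [-0.0, -1.1], [-0.2, -1.6], [0.2, -1.4], [0.1, -1.4], [0.1, -1.0], [0.3, -1.0], [0.8, -0.6], [1.1, -0.4], [0.3, -1.0]]
boat -8.481486666075075 [-1.71139999 -1.99925652] -0.08803977770416248 [-0.8 -0.5 -0.6  0.8  0.2 -0.1 -1.1  0.3  1.3 -0.5 -0.7 -2.7 -0.  -0.6] topmid [[0.65004885 0.16046555 0.17084013]] band front z150 [[0.65072606 0.1620726  0.15541422]]
grove -9.588438347608827 [ 9.09260663 -0.20894914] 0.13644821054430364 [-0.5 -0.8 -0.7  0.2  0.2 -0.  -0.4  0.5 -1.  -2.4  0.1 -1.   1.6  1.1
  0.1 -0.1] topmid [[ 0.55536295 -0.0370176   0.17043103]] band front z150 [[ 0.55591908 -0.03568328  0.1549743 ]]
figures 7.415662541050909 [0.88985275 3.51220686] -3.2932055736498413 [-2.   1.6 -0.2 -1.3 -0.1 -6.   0.6  3.  -1.6 -0.6 -1.7  1.1] topmid [[0.5847234  0.01465841 0.17117801]] band front z150 [[0.58731604 0.01996108 0.15681974]]
```

```bash
sed -i "s/('top',(90,-4,160),(337,488))\]/('top',(90,-4,0),(335,490)),('top',(90,4,160),(380,487))]/" fit.py; python3 fit.py | grep figures
cat >go.py <<'E'
# python3 go.py rackx racky tipz : tool-frame shift (mm) and turn about z (deg) to that pose, tool x along -rack y
import sys,numpy as np
from workcell import *
from scipy.spatial.transform import Rotation as R
q=[0.59597,0.03610,2.74432]
a,b,z=map(float,sys.argv[1:4]);c,s=np.cos(q[2]),np.sin(q[2])
P=np.array([q[0]+(c*a-s*b)/1e3,q[1]+(s*a+c*b)/1e3,z/1e3+tip_reach])
st=state();o=st['orientation'];M=R.from_quat(np.r_[o[1:],o[0]])
X=np.array([s,-c,0]);Z=np.array([0,0,-1.]);G=R.from_matrix(np.c_[X,np.cross(Z,X),Z])
d=st['position']-[q[0],q[1],0]
print('now rack',((c*d[0]+s*d[1])*1e3).round(1),((-s*d[0]+c*d[1])*1e3).round(1),'tip z',((d[2]-tip_reach)*1e3).round(1),'| shift',M.inv().apply(P-st['position']).dot(1e3).round(1),'turn',(M.inv()*G).as_rotvec(True).round(2),'F',st['contact_force'].round(1),'t',st['t'])
E
python3 go.py -2 -180 240
```

```text
figures 8.975139295083794 [-2.51200756  3.05151601] -1.5990729132919028 [-0.7  0.1 -0.8 -2.3  1.1 -8.7  0.3  1.4 -1.9  1.5 -4.8  0.8 -0.8  0.9] topmid [[0.58681305 0.00958046 0.170665  ]] band front z150 [[0.58940807 0.01531143 0.15647269]]
now rack 96.2 776.0 tip z 230.4 | shift [ 697.  -661.6   -8.5] turn [-1.000e-01 -4.000e-02 -4.937e+01] F [0.2 0.6 0.4] t 0.1
```

```bash
python3 -m jog '[[0,0,-40,0,0,0,-1],[0,0,-80,0,0,0,-1],[0,0,-80,0,0,0,-1]]' 20; python3 go.py -2 -180 260
```

```text
t: 0.4
position: [0.2074, -0.6432, 0.4911]
orientation: [0.005, 0.988, 0.155, 0.001]
contact_force: [0.7, -0.3, 0.9]
gripper_width: 0.0441
grip_force: 0.0
now rack 95.5 776.7 tip z 317.7 | shift [ 696.9 -663.3   50.8] turn [  0.61   0.24 -49.38] F [ 0.7 -0.3  0.9] t 0.4
```

```bash
python3 -m jog '[[34,-33,0,0,0,-5,-1],[68,-66,0,0,0,-10,-1],[102,-99,0,0,0,-15,-1],[136,-132,0,0,0,-20,-1],[170,-165,0,0,0,-25,-1]]'; python3 go.py -2 -180 260
```

```text
t: 0.9
position: [0.3188, -0.4313, 0.4842]
orientation: [-0.0, 0.93, 0.367, -0.0]
contact_force: [0.4, -0.3, -0.9]
gripper_width: 0.0001
grip_force: 0.0
now rack 74.8 538.2 tip z 310.8 | shift [ 686.7 -224.    50.9] turn [ -0.03  -0.   -24.17] F [ 0.4 -0.3 -0.9] t 0.9
```

```bash
python3 -m jog '[[45,-15,0,0,0,-5,-1],[90,-30,0,0,0,-10,-1],[135,-45,0,0,0,-15,-1],[180,-60,0,0,0,-20,-1],[225,-75,0,0,0,-24,-1]]'; python3 go.py -2 -180 260
```

```text
t: 1.4
position: [0.4325, -0.2233, 0.4844]
orientation: [-0.0, 0.834, 0.552, -0.0]
contact_force: [0.6, -0.3, -0.4]
gripper_width: -0.0
grip_force: 0.0
now rack 50.4 302.4 tip z 311.0 | shift [482.6  50.7  50.8] turn [-0.01  0.02 -0.2 ] F [ 0.6 -0.3 -0.4] t 1.4
```

```bash
python3 -m jog '[[48,5,0,0,0,0,-1],[96,10,0,0,0,0,-1],[144,15,0,0,0,0,-1],[192,20,0,0,0,0,-1],[240,25,0,0,0,-0.2,-1]]'; python3 -m jog '[[48,5,0,0,0,0,-1],[96,10,0,0,0,0,-1],[144,15,0,0,0,0,-1],[192,20,0,0,0,0,-1],[235,25,0,0,0,0,-1]]';python3 -m jog '[[0,0,0,0,0,0,-1],[0,0,0,0,0,0,-1]]'; python3 go.py -2 -178 152
```

```text
t: 1.9
position: [0.5499, -0.0127, 0.4843]
orientation: [0.0, 0.834, 0.552, -0.0]
contact_force: [-0.1, 0.3, -0.2]
gripper_width: 0.0004
grip_force: 0.0
t: 2.4
position: [0.6647, 0.1945, 0.4837]
orientation: [-0.0, 0.833, 0.553, -0.001]
contact_force: [0.8, -0.7, 0.8]
gripper_width: -0.0003
grip_force: 0.0
t: 2.6
position: [0.664, 0.1935, 0.4832]
orientation: [-0.0, 0.833, 0.553, -0.001]
contact_force: [0.6, -0.4, 0.4]
gripper_width: 0.0
grip_force: 0.0
now rack -1.9 -171.5 tip z 309.8 | shift [  6.7   0.4 157.8] turn [-0.11  0.07 -0.04] F [ 0.6 -0.4  0.4] t 2.6
```

```bash
python3 -m jog '[[8,0,40,0,0,0,-1],[8,0,80,0,0,0,-1],[8,0,120,0,0,0,-1],[8,0,156,0,0,0,-1],[8,0,156,0,0,0,-1]]'; python3 go.py -2 -150 152; python3 - <<'E'
from h import *
a=read_camera('side')[100:320,150:400,::-1];b=read_camera('top')[80:260,180:400,::-1]
cv2.imwrite('pics/b1.png',np.vstack([cv2.resize(a,(500,440))[:330],cv2.convertScaleAbs(cv2.resize(b,(500,409))[:265],alpha=1.6)]))
E
```

```text
t: 3.1
position: [0.6657, 0.1961, 0.3229]
orientation: [-0.0, 0.834, 0.551, -0.006]
contact_force: [0.4, -0.6, -0.5]
gripper_width: 0.0
grip_force: 0.0
now rack -2.4 -174.5 tip z 149.5 | shift [-24.6  -0.3  -2.3] turn [-0.41  0.53 -0.31] F [ 0.4 -0.6 -0.5] t 3.1
```

View pics/b1.png

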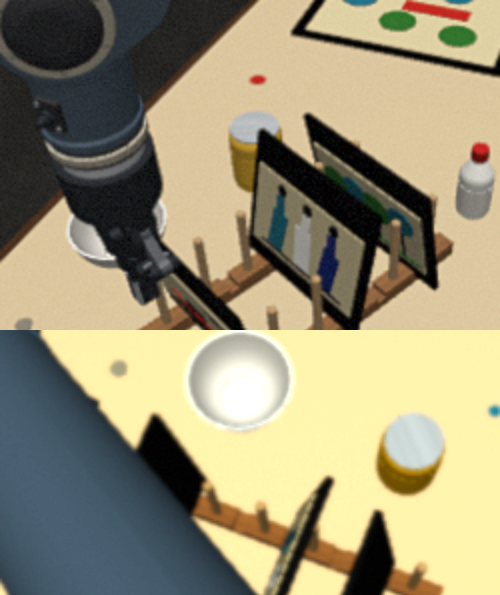

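The fingertip stands just in front of the boat panel's bare band and isn't touching anything yet; the tip is near crop pixel (145,298). I'll push along tool −x.

```bash
python3 -m jog '[[-4,0,-1,0,0,0,-1],[-8,0,-1,0,0,0,-1],[-12,0,-1,0,0,0,-1],[-16,0,-1,0,0,0,-1],[-20,0,-1,0,0,0,-1]]';python3 go.py -2 -150 152; python3 -m jog '[[-3,0,0,0,0,0,-1],[-6,0,0,0,0,0,-1],[-9,0,0,0,0,0,-1],[-12,0,0,0,0,0,-1],[-15,0,0,0,0,0,-1]]'; python3 go.py -2 -150 152
```

```text
t: 3.7
position: [0.6593, 0.1809, 0.3302]
orientation: [0.0, 0.834, 0.552, 0.0]
contact_force: [-0.4, 0.0, -0.6]
gripper_width: 0.0001
grip_force: 0.0
now rack -2.4 -158.0 tip z 156.8 | shift [-8.  -0.3  4.8] turn [ 0.04 -0.01 -0.18] F [-0.4  0.  -0.6] t 3.7
t: 4.2
position: [0.6534, 0.1674, 0.3297]
orientation: [0.0, 0.834, 0.552, -0.0]
contact_force: [0.0, 1.2, -0.5]
gripper_width: 0.0001
grip_force: 0.0
now rack -2.2 -143.3 tip z 156.3 | shift [ 6.7 -0.2  4.3] turn [-0.    0.   -0.16] F [ 0.   1.2 -0.5] t 4.2
```

```bash
python3 -m jog '[[-3,0,0,0,0,0,-1],[-6,0,0,0,0,0,-1],[-9,0,0,0,0,0,-1],[-12,0,0,0,0,0,-1],[-15,0,0,0,0,0,-1]]'; python3 go.py -2 -150 152;python3 -m jog '[[-3,0,0,0,0,0,-1],[-6,0,0,0,0,0,-1],[-8,0,0,0,0,0,-1],[-10,0,0,0,0,0,-1],[-12,0,0,0,0,0,-1]]'; python3 go.py -2 -150 152
python3 - <<'E'
from h import *
a=read_camera('side')[130:320,170:390,::-1]
cv2.imwrite('pics/b2.png',cv2.resize(a,None,fx=3,fy=3))
E
```

```text
t: 4.7
position: [0.6476, 0.1534, 0.3297]
orientation: [0.0, 0.834, 0.552, -0.0]
contact_force: [0.1, 0.1, 0.2]
gripper_width: 0.0001
grip_force: 0.0
now rack -2.2 -128.2 tip z 156.3 | shift [21.8 -0.3  4.3] turn [ 0.    0.01 -0.17] F [0.1 0.1 0.2] t 4.7
t: 5.2
position: [0.643, 0.1425, 0.3297]
orientation: [0.0, 0.834, 0.552, 0.0]
contact_force: [-0.3, 0.0, -0.7]
gripper_width: -0.0002
grip_force: 0.0
now rack -2.2 -116.3 tip z 156.3 | shift [33.7 -0.3  4.3] turn [ 0.   -0.   -0.17] F [-0.3  0.  -0.7] t 5.2
```

View pics/b2.png

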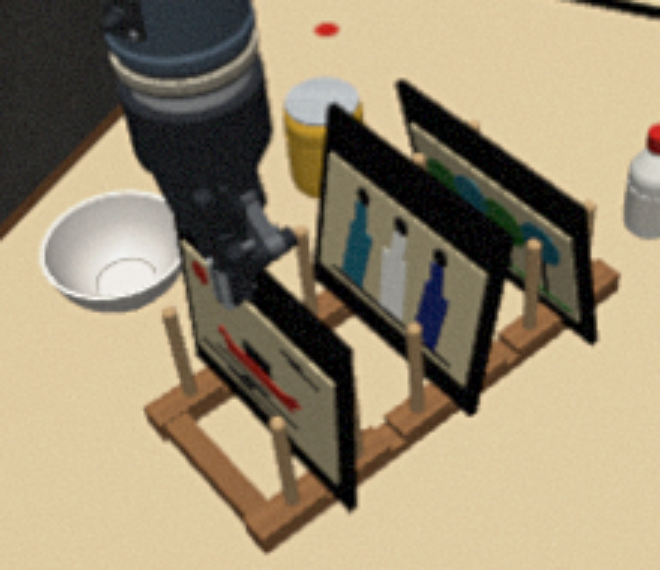

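The boat panel is off its front dowels and seems past upright. Its right edge runs (352,350)–(350,505), which is still less tilted than figures. I'll push a little further, back off, and measure.

```bash
python3 -m jog '[[-2,0,0,0,0,0,-1],[-4,0,0,0,0,0,-1],[-6,0,0,0,0,0,-1],[-8,0,0,0,0,0,-1],[-8,0,0,0,0,0,-1]]'; python3 go.py -2 -150 152;python3 -m jog '[[10,0,0,0,0,0,-1],[30,0,0,0,0,0,-1],[45,0,-20,0,0,0,-1],[45,0,-60,0,0,0,-1],[45,0,-100,0,0,0,-1]]'; python3 go.py 9 58 250
python3 - <<'E'
from h import *
a=read_camera('side')[130:320,170:390,::-1]
cv2.imwrite('pics/b3.png',cv2.resize(a,None,fx=3,fy=3))
E
```

```text
t: 5.75
position: [0.6399, 0.1348, 0.3297]
orientation: [0.0, 0.834, 0.552, -0.0]
contact_force: [0.1, 0.3, -0.6]
gripper_width: 0.0001
grip_force: 0.0
now rack -2.3 -108.0 tip z 156.3 | shift [42.  -0.4  4.3] turn [ 0.01  0.02 -0.2 ] F [ 0.1  0.3 -0.6] t 5.75
t: 6.25
position: [0.6574, 0.1784, 0.4301]
orientation: [-0.001, 0.833, 0.553, -0.001]
contact_force: [0.5, 0.5, -0.6]
gripper_width: 0.0
grip_force: 0.0
now rack -1.6 -154.9 tip z 256.7 | shift [-213.   -10.4    6.7] turn [-0.11  0.   -0.05] F [ 0.5  0.5 -0.6] t 6.25
```

View pics/b3.png

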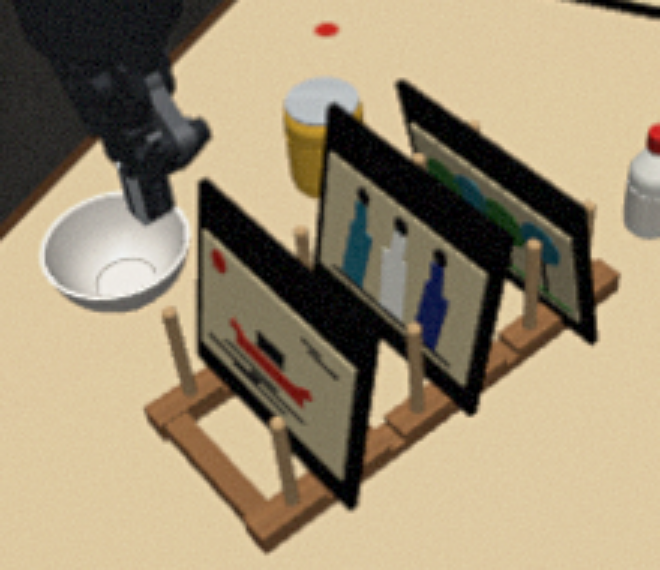

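The boat panel now leans back: its top right corner is at (380,330) and its foot at (352,500), and the bottom edge is still in its groove. Next is grove, going above the gap between figures and grove first.

```bash
python3 -m jog '[[-42,-2,0,0,0,0,-1],[-84,-4,0,0,0,0,-1],[-126,-6,0,0,0,0,-1],[-168,-8,0,0,0,0,-1],[-210,-10,0,0,0,0,-1]]'>/dev/null;python3 -m jog '[[0,0,0,0,0,0,-1],[0,0,0,0,0,0,-1]]'>/dev/null; python3 go.py 9 57 185; python3 - <<'E'
from h import *
a=read_camera('side')[130:320,170:390,::-1];
cv2.imwrite('pics/g1.png',cv2.resize(a,None,fx=3,fy=3))
E
```

```text
now rack 8.1 56.9 tip z 256.6 | shift [-0.2 -0.9 71.6] turn [ 0.05 -0.03 -0.27] F [-0.1  1.5  0.1] t 7.0
```

View pics/g1.png

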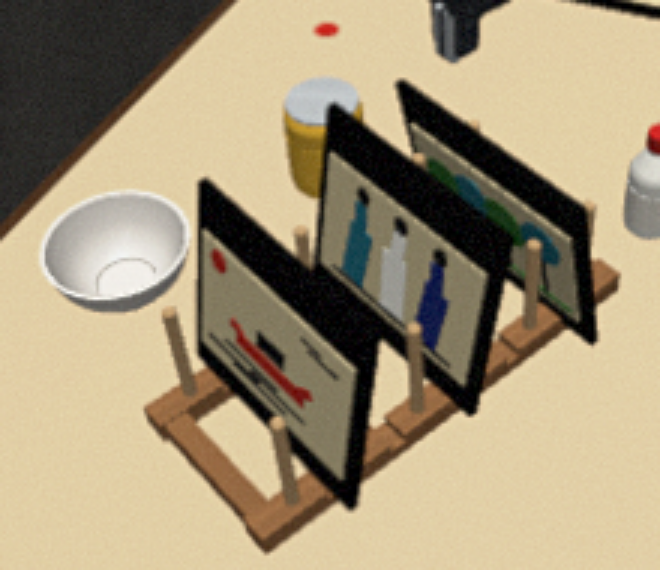

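```bash
python3 -m jog '[[0,0,20,0,0,0,-1],[0,0,40,0,0,0,-1],[0,0,55,0,0,0,-1],[0,0,65,0,0,0,-1],[0,0,68,0,0,0,-1]]'>/dev/null;python3 -m jog '[[0,0,0,0,0,0,-1],[0,0,0,0,0,0,-1]]'>/dev/null; python3 go.py 9 57 156; python3 - <<'E'
from h import *
a=read_camera('side')[100:290,220:440,::-1];
cv2.imwrite('pics/g2.png',cv2.resize(a,None,fx=3,fy=3))
E
```

```text
now rack 8.1 56.2 tip z 189.0 | shift [-0.9 -1.  33. ] turn [ 0.08 -0.04 -0.16] F [-0.1 -0.6  0.9] t 7.75
```

View pics/g2.png

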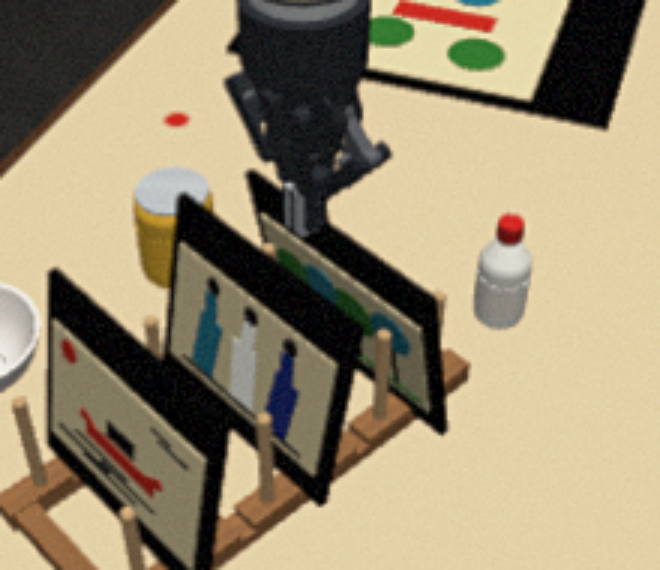

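The closed tip, at about (300,230), is over the gap between figures' top edge and grove's. I'll descend slowly, then push.

```bash
python3 -m jog '[[-1,0,8,0,0,0,-1],[-1,0,16,0,0,0,-1],[-1,0,23,0,0,0,-1],[-1,0,29,0,0,0,-1],[-1,0,32,0,0,0,-1]]'>/dev/null; python3 go.py 9 57 156; python3 -m jog '[[-3,0,0,0,0,0,-1],[-6,0,0,0,0,0,-1],[-9,0,0,0,0,0,-1],[-12,0,0,0,0,0,-1],[-15,0,0,0,0,0,-1]]'|grep force; python3 go.py 9 57 156
```

```text
now rack 8.5 57.7 tip z 155.3 | shift [ 0.7 -0.5 -0.7] turn [-0.07  0.03 -0.17] F [-1.2 -0.1 -0.2] t 8.3
contact_force: [-0.2, 0.2, -0.7]
grip_force: 0.1
now rack 8.3 72.9 tip z 156.6 | shift [15.9 -0.8  0.6] turn [ 0.03 -0.   -0.19] F [-0.2  0.2 -0.7] t 8.8
```

Contact should come at about y = 75. The boat panel needed the tool centre at about +2 mm relative to its groove, so I'll push to y ≈ 113.

```bash
python3 -m jog '[[-3,0,0,0,0,0,-1],[-6,0,0,0,0,0,-1],[-9,0,0,0,0,0,-1],[-12,0,0,0,0,0,-1],[-15,0,0,0,0,0,-1]]'|grep force; python3 go.py 9 57 156;  python3 -m jog '[[-3,0,0,0,0,0,-1],[-6,0,0,0,0,0,-1],[-9,0,0,0,0,0,-1],[-12,0,0,0,0,0,-1],[-15,0,0,0,0,0,-1]]'|grep force; python3 -m jog '[[-2,0,0,0,0,0,-1],[-4,0,0,0,0,0,-1],[-6,0,0,0,0,0,-1],[-8,0,0,0,0,0,-1],[-9,0,0,0,0,0,-1]]'|grep force; python3 go.py 9 57 156
```

```text
contact_force: [0.0, 0.3, 0.2]
grip_force: 0.0
now rack 8.4 87.8 tip z 156.3 | shift [30.8 -0.7  0.3] turn [ 0.    0.   -0.17] F [0.  0.3 0.2] t 9.3
contact_force: [-0.5, -0.3, 0.2]
grip_force: 0.0
contact_force: [0.0, 0.0, 0.3]
grip_force: 0.0
now rack 8.5 111.8 tip z 156.3 | shift [54.8 -0.7  0.3] turn [ 0.    0.01 -0.18] F [0.  0.  0.3] t 10.3
```

```bash
python3 -m jog '[[10,0,0,0,0,0,-1],[25,0,0,0,0,0,-1],[35,0,-5,0,0,0,-1],[35,0,-25,0,0,0,-1],[35,0,-65,0,0,0,-1]]'|grep force;python3 -m jog '[[0,0,-40,0,0,0,-1],[0,0,-80,0,0,0,-1],[0,0,-120,0,0,0,-1],[0,0,-120,0,0,0,-1],[0,0,-120,0,0,0,-1]]'|grep force; python3 - <<'E'
from h import *
print(state()['t'],state()['position'])
a=read_camera('side')[130:320,170:400,::-1];
cv2.imwrite('pics/g3.png',cv2.resize(a,None,fx=3,fy=3))
E
```

```text
contact_force: [0.9, -1.0, -0.3]
grip_force: 0.0
contact_force: [-1.0, -0.4, -1.3]
grip_force: 0.0
11.3 [ 0.5587132  -0.02978697  0.51593374]
```

View pics/g3.png

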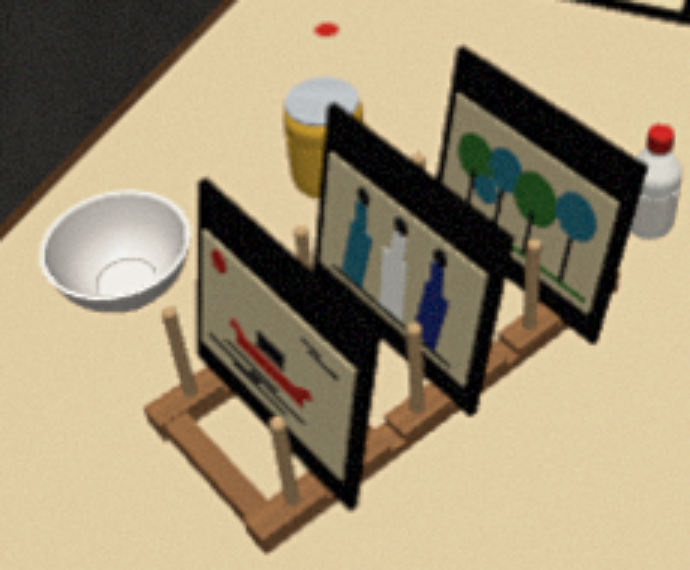

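All three panels now lean back in their grooves: grove's top runs (460,50)–(643,170), with its foot at (595,338). Figures, bowl, tin and bottle haven't moved, and the arm is clear.

```bash
python3 -c "
from workcell import *
print(finish_job())"
```

```text
the job is handed in; nothing more can be done
None
```

The job is handed in: I pushed the boat and grove panels by their bare bands, and both now lean back on the dowels in their own grooves, with figures, bowl, tin and bottle unmoved in the last picture.

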